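# Sort the leftover frame fittings into their trays

## Task

Clear the assembly bench: put both aluminium angle brackets in the blue tray, both black levelling feet in the yellow tray and the short profile offcut in the red tray. Set each one down on the tray's floor rather than dropping it, brackets and feet upright as they stand now, the offcut lying flat, nothing on top of anything else. Leave the screwdriver and the green oil bottle where they are.

Things in the scene. Friction and masses are not known exactly. Their poses are not given: they have to be found in the camera images.
- bracket_a_mid (a point): bare aluminium angle bracket, loose, 40 x 40 x 40 mm: one leg flat on the bench, the other upright (legs 6 mm thick), a triangular web along each side. z up; x from the upright leg to the open side; y across, between the webs' flat outer faces 40 mm apart, good to pinch. Point: mid-width, 20 mm above the underside, 6 mm from the middle towards the upright leg. 90 g; one of two alike
- bracket_b_mid (a point): bare aluminium angle bracket, loose, 40 x 40 x 40 mm: one leg flat on the bench, the other upright (legs 6 mm thick), a triangular web along each side. z up; x from the upright leg to the open side; y across, between the webs' flat outer faces 40 mm apart, good to pinch. Point: mid-width, 20 mm above the underside, 6 mm from the middle towards the upright leg. 90 g; one of two alike
- foot_a_mid (a point): levelling foot, loose, standing, round about its upright z axis: black plastic disc 46 mm across, 17 mm high, steel nut 20 mm across up to 24 mm, then a bare steel stud 12 mm in diameter to the top at 66 mm. Point: on the axis, 33 mm above the underside (the stud is bare from 9 mm below it to 33 mm above it). 100 g; one of two alike
- foot_b_mid (a point): levelling foot, loose, standing, round about its upright z axis: black plastic disc 46 mm across, 17 mm high, steel nut 20 mm across up to 24 mm, then a bare steel stud 12 mm in diameter to the top at 66 mm. Point: on the axis, 33 mm above the underside (the stud is bare from 9 mm below it to 33 mm above it). 100 g; one of two alike
- offcut_mid (a point): short offcut of square slotted aluminium profile, loose, lying on one side: 70 mm long, 40 x 40 mm in section, a black slot along each side. Point: its centre, 20 mm above the bench. x runs along its length, y across, z up. About 110 g
- tray_blue_in (a point): blue plastic tray, open above, fixed to the bench; outside 160 x 120 mm and 28 mm high, walls and floor 4 mm thick. Point: centre of its inner floor, 4 mm above the bench. x runs along its long side (inside 152 mm), y along its short side (inside 112 mm), z up
- tray_yellow_in (a point): yellow plastic tray, open above, fixed to the bench; outside 160 x 120 mm and 28 mm high, walls and floor 4 mm thick. Point: centre of its inner floor, 4 mm above the bench. x runs along its long side (inside 152 mm), y along its short side (inside 112 mm), z up
- tray_red_in (a point): red plastic tray, open above, fixed to the bench; outside 160 x 120 mm and 28 mm high, walls and floor 4 mm thick. Point: centre of its inner floor, 4 mm above the bench. x runs along its long side (inside 152 mm), y along its short side (inside 112 mm), z up
- driver_mid (a point): red-handled screwdriver lying loose on the bench, 170 mm long, 26 mm thick at the handle; not to be disturbed. Point: near the middle of its length, 12 mm above its underside; x runs along it, from handle to tip
- oiler_mid (a point): small green oil bottle with a white cap, standing loose, 28 mm across, 66 mm tall; not to be disturbed. Point: on its axis, half-way up

How it is judged:
By the outcome, as a careful person would: the job done as asked, in the order asked, and still so for the second after the job is handed in, with the robot touching nothing.
It also fails if it takes over 112 s, if anything falls off the work surface, if the arm or the gripper's body presses on something with over 40 N, if the wrist force passes 120 N, or if a joint passes its speed limit or range.

## Robot

A 6-joint arm with a two-finger parallel gripper is mounted at the origin on the work surface. World frame = base frame: x ahead of the robot, y to its left, z up, the work surface at z = 0. Lengths are in m, angles in rad, forces in N, time in s.
With the tool pointing down it reaches from about 0.375 to 0.975 m from the base axis. Payload 3.8 kg.
Tool frame: the origin (TCP) lies at the very end of the fingers, on their centre line; the grasp point (between the pads) lies 19 mm behind it; z points along the fingers, y is the direction in which the jaws open and shut (so a half turn about z gives the same grasp; the last joint's range is limited). The gripper opens to 85 mm and grips with 20 to 120 N. Pads are 22 mm wide; open, the fingers measure 114 mm over their backs; the gripper's body (76 mm by 85 mm) begins 54 mm behind the grasp point. The pads swing forward as they close: fully open they stand 13 mm farther back than shut.
Start: joints at [1.195, 0.264, 1.604, -0, 1.274, -0.037], TCP at [0.224, 0.637, 0.231] pointing down, gripper open.
Joint ranges: [-2.63, 2.63], [-0.94, 2.18], [0.31, 2.57], [-1.31, 4.45], [0, 2.66], [-2.55, 2.55]. Speed limits (rad/s): [2.57, 2.57, 3.14, 3.14, 3.14, 3.14].

## Interface

Orientations are given as a rotation vector (axis times angle).
In Python, from workcell import bot, viewer gives the robot as it stands.
- The arm moves only by the tool jog_arm, never from a script. Its argument "motion" is a list of rows, each an object of numbers: "dx", "dy", "dz": the shift along the world's x, y, z in cm; "turn": the turn about the world's z in rad. A call has 1 to 12 rows; each row shifts and turns the commanded pose from where the row before left it; what a row does not reach is not made up. A row lasts 1/12 s, in which the tool goes at most 41.7 mm and 7.16 degrees, less where a joint would pass 70% of its speed; a pose out of reach is approached as far as the arm can. A call is refused whole if a number of a shift passes 4.17 or a number of a turn 0.125, either way. A call with a gripper value outside its range is refused whole. "fingers" is the finger opening in cm, from 0 to 8.54, set as the call begins (left out, the last holds). The fingers move at their own pace and stop on an object; "grip_force" is the grip in N (left out, the last holds). Time passes only in rows, so rows that do not move let the fingers close. It gives the time, the measured TCP pose, the force and the opening at its end, in the units of the state.
- bot.read_state(): the state, without advancing time (a new reading comes with each control period).
- viewer.read_camera(name): name is "side" or "top" or "wrist"; returns (picture, depth): 420x560x3 uint8, red, green, blue; 420x560 float32, m along the optical axis (not along the pixel's ray), 0 where there is no reading.
- viewer.camera_info(name): a dict with "vertical_fov" (degrees; the focal length in pixels is half the picture's height over the tangent of half this angle, whatever the lens; pixels are square), "cx", "cy" (the principal point, pixels), "R" (3x3) and "t" (3): a world point X has camera coordinates R X + t. Camera axes: x right, y down, z forward; pixel columns grow to the right and rows downward; lengths in m; the calibration is good to about 2 mm. A picture is of the moment at which its call begins: read the wrist's pose just before it. camera_info takes no time and is no camera call; for the wrist camera it gives the pose at the moment of the call.
- bot.finish_job(): hands the job in, once; it reports no verdict.
The state is a dict: "time": time; "q": joint angles; "joint_vel": joint speeds; "joint_torque": joint torques, N m; "tool_pos": TCP position; "tcp_rot": TCP orientation; "wrist_force": force on the tool from outside, world axes, zero at the start; "torque": the same for the moment, N m; "width": opening from 0.0 (shut) to 1.0 (fully open).
Only numpy, scipy, OpenCV 4.12 (cv2) and the standard library are available. Lean on these libraries where they do the work, as an engineer would, in place of code of your own. Each camera call takes 0.05 s, during which the arm holds its last target. There are 200 camera calls.

## Working session

There is one attempt and no reset: what is moved stays moved. The work goes in short steps, Python scripts to look and compute and a tool call to move; the robot and the scene stay as the last step left them, time stands still between calls to the robot, and variables do not carry over. Pictures are saved under pics/ and viewed, about 12 in all and at most 16, crops included, and the job is handed in when it is done.

Besides the shell and the picture viewer there is one more tool, called after "Request:" as name(argument=value, ...), one argument or row to a line, values as JSON. jog_arm: Moves the arm, as the interface text tells. Its arguments: {"type":"object","properties":{"motion":{"type":"array"},"fingers":{"type":"number"},"grip_force":{"type":"number"}},"required":["motion"]}

```bash
mkdir -p pics; ls; python3 - <<'E'
from workcell import bot, viewer
import cv2
print(bot.read_state())
for n in ("side","top"):
    p,d=viewer.read_camera(n); i=viewer.camera_info(n); print(n,i,(d>0).mean(),d.min(),d.max())
    cv2.imwrite(f"pics/{n}0.png",p[:,:,::-1])
E
```

```text
pics
{'time': 0.0, 'q': array([ 1.19506690e+00,  2.64757850e-01,  1.60537168e+00,  6.39714011e-07,
        1.27369172e+00, -3.68971046e-02]), 'joint_vel': array([-9.14084860e-04, -4.50820564e-04, -1.09863678e-03, -7.22028360e-05,
        1.43995588e-03,  2.22021945e-03]), 'joint_torque': array([-6.46980443e-04, -5.15110230e+01, -3.67311752e+01, -3.19589144e-04,
        1.28981363e-02, -1.47574855e-05]), 'tool_pos': array([0.22409334, 0.63594524, 0.22996011]), 'tcp_rot': array([-0.52961709, -3.09616317,  0.00342574]), 'wrist_force': array([-0.71305091, -0.85105613,  0.34249116]), 'torque': array([ 0.02113527, -0.02432192, -0.02740796]), 'width': 0.9978760378852741}
side {'vertical_fov': 51.133347400370354, 'cx': 278.9944145452618, 'cy': 211.27058341112527, 'R': array([[-0.99046061, -0.13690087, -0.01568213],
       [-0.07006943,  0.59837223, -0.79814845],
       [ 0.11865097, -0.78943576, -0.60225669]]), 't': array([0.48495789, 0.07255542, 0.9894864 ])} 0.9960799319727891 0.0 3.633345
top {'vertical_fov': 51.7253767330903, 'cx': 274.779285542578, 'cy': 211.40833108398033, 'R': array([[-0.01176412, -0.99990114, -0.00770225],
       [-0.99882131,  0.01211348, -0.04700263],
       [ 0.04709128,  0.00714023, -0.99886507]]), 't': array([0.01261664, 0.48850347, 1.14327336])} 0.995875850340136 0.0 1.9839232
```

View pics/top0.png

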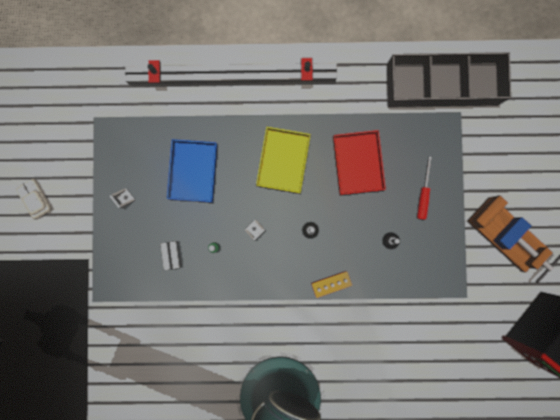

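View pics/side0.png

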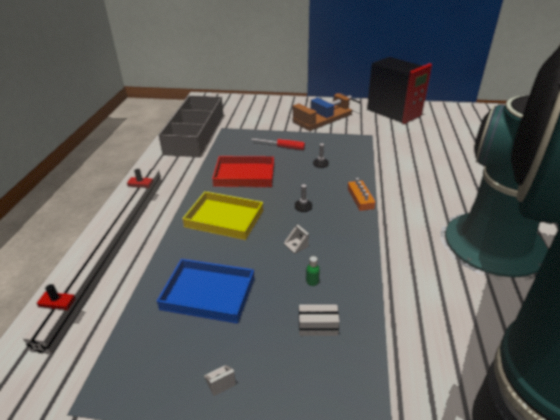

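The top view shows blue (193,171), yellow (284,160) and red (358,163) trays. The brackets are at (122,198) and (255,230), the feet at (311,230) and (391,241), the offcut at (171,255), the oiler at (214,247) and the driver at (425,190). The orange block near (331,284) isn't in the task. The side view agrees with this.

```bash
cat > h.py <<'E'
from workcell import bot, viewer
import numpy as np, cv2
def cam(n):
    i=viewer.camera_info(n); p,d=viewer.read_camera(n)
    i['f']=210/np.tan(np.radians(i['vertical_fov']/2)); return p,d,i
def cloud(d,i):
    v,u=np.mgrid[0:420,0:560]
    c=np.stack([(u-i['cx'])/i['f']*d,(v-i['cy'])/i['f']*d,d],-1)
    return (c-i['t'])@i['R']          # R^T (c-t)
def ray(u,v,z,i):
    c=np.stack([(np.asarray(u,float)-i['cx'])/i['f'],(np.asarray(v,float)-i['cy'])/i['f'],np.ones(np.shape(u))],-1)@i['R']
    o=-i['R'].T@i['t']; s=(z-o[2])/c[...,2]; return o+s[...,None]*c
def px(X,i):
    c=i['R']@np.asarray(X,float)+i['t']; return i['f']*c[:2]/c[2]+[i['cx'],i['cy']]
E
python3 - <<'E'
from h import *
p,d,i=cam("top"); P=cloud(d,i)
hsv=cv2.cvtColor(p,cv2.COLOR_RGB2HSV)
print("bench z",np.median(P[205:215,230:330,2]), "dep noise",P[205:215,230:300,2].std())
box=np.zeros(d.shape,bool); box[118:300,96:463]=1
hgt=(P[...,2]>0.012)&box&(d>0)
n,l,s,c=cv2.connectedComponentsWithStats(hgt.astype(np.uint8))
for k in range(1,n):
    if s[k,4]<15: continue
    m=l==k; Q=P[m]
    r=cv2.minAreaRect(np.argwhere(m)[:,::-1].astype(np.float32))
    print(c[k].round(1),s[k,4],"xyz med",np.median(Q,0).round(3),"zmax",np.percentile(Q[:,2],95).round(3),"rect px",np.round(r[0],1),np.round(r[1],1),round(r[2],1))
for nm,lo,hi in(("blue",(100,150,60),(130,255,255)),("yellow",(22,120,80),(35,255,255)),("red",(0,150,80),(8,255,255))):
    m=cv2.inRange(hsv,lo,hi)*box
    n,l,s,c=cv2.connectedComponentsWithStats(m); k=1+s[1:,4].argmax()
    uv=np.argwhere(l==k)[:,::-1].astype(np.float32)
    (cx,cy),wh,a=cv2.minAreaRect(uv); b=cv2.boxPoints(((cx,cy),wh,a))
    W=ray(b[:,0],b[:,1],0.028,i)[:,:2]; e=W[1]-W[0],W[2]-W[1]; L=max(e,key=np.linalg.norm)
    print(nm,W.mean(0).round(4),"sides",[np.linalg.norm(x).round(3) for x in e],"yaw long",np.degrees(np.arctan2(L[1],L[0])).round(1))
big=cv2.resize(p[185:275,95:415],None,fx=2.5,fy=2.5,interpolation=cv2.INTER_CUBIC)
cv2.imwrite("pics/c1.png",big[:,:,::-1])
i=viewer.camera_info("wrist");print(i)
E
```

```text
bench z 0.0011171459599954973 dep noise 0.04401647342578741
[282.8 157.7] 417 xyz med [ 0.637 -0.018  0.027] zmax 0.031 rect px [282.6 159.6] [45.4 60.7] 9.9
[359.5 160.5] 503 xyz med [ 0.623 -0.224  0.026] zmax 0.031 rect px [358.6 162.2] [60.6 46.5] 83.7
[190.3 168.5] 509 xyz med [0.607 0.234 0.026] zmax 0.031 rect px [191.2 170.4] [46.3 60.5] 4.4
[423.9 197.5] 376 xyz med [ 0.513 -0.387  0.022] zmax 0.027 rect px [425.2 187.5] [10.2 63.5] 8.1
[118.7 199.6] 146 xyz med [0.522 0.421 0.027] zmax 0.042 rect px [120.5 198. ] [18.1 16.2] 49.4
[256.2 232.1] 82 xyz med [0.432 0.053 0.035] zmax 0.042 rect px [254.8 230.3] [12.7 14.8] 45.0
[309.6 229.9] 162 xyz med [ 0.438 -0.083  0.016] zmax 0.067 rect px [310. 230.] [16. 14.] 90.0
[391.  240.3] 169 xyz med [ 0.409 -0.296  0.017] zmax 0.065 rect px [390.4 240.7] [14.4 15.3] 51.3
[170.3 255.1] 480 xyz med [0.377 0.279 0.04 ] zmax 0.043 rect px [170.4 255.2] [27.3 18. ] 81.9
[213.3 247.2] 103 xyz med [0.397 0.165 0.044] zmax 0.067 rect px [213.5 247. ] [10. 11.] 90.0
[331.1 284. ] 602 xyz med [ 0.296 -0.138  0.024] zmax 0.039 rect px [331. 284.] [15.9 38.2] 70.5
blue [0.5986 0.2212] sides [np.float64(0.156), np.float64(0.113)] yaw long -4.0
yellow [ 0.6248 -0.0167] sides [np.float64(0.161), np.float64(0.119)] yaw long -10.4
red [ 0.615  -0.2165] sides [np.float64(0.119), np.float64(0.158)] yaw long -174.8
{'vertical_fov': 62.535543856130616, 'cx': 281.23504153031786, 'cy': 211.67591272421674, 'R': array([[ 0.33129452,  0.94352255, -0.00302331],
       [ 0.9030663 , -0.31615778,  0.29071553],
       [ 0.27334082, -0.09904272, -0.95680475]]), 't': array([-0.6743988 , -0.03929083,  0.38013724])}
```

View pics/c1.png

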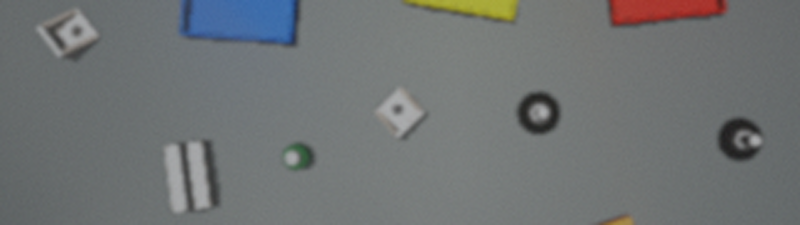

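The crop shows the top-view bracket edges clearly, but not which side each upright leg is on, so I'll look from closer. I'm moving above bracket A.

Request:
jog_arm(
  motion=[
    {"dx": 2,"dy": -1.6},
    {"dx": 2.8,"dy": -2.2},
    {"dx": 2.8,"dy": -2.2},
    {"dx": 2.8,"dy": -2.2},
    {"dx": 2.8,"dy": -2.2},
    {"dx": 2.8,"dy": -2.2},
    {"dx": 2.8,"dy": -2.2},
    {"dx": 2.8,"dy": -2.2},
    {"dx": 2.8,"dy": -2.2},
    {"dx": 2.0,"dy": -1.4},
    {"dx": 1.2,"dy": -1},
    {},
  ],
)

```text
validation failed for argument at $.mo...
```

```bash
python3 - <<'E'
from h import *
s=bot.read_state();print(s['time'],s['tool_pos'],s['tcp_rot'],s['q'].round(2))
p,d,i=cam("wrist"); np.savez("w1.npz",p=p,d=d,R=i['R'],t=i['t'],f=i['f'],cx=i['cx'],cy=i['cy'])
print("bracket px guess",px([.522,.415,.02],i))
cv2.imwrite("pics/w1.png",p[:,:,::-1])
P=cloud(d,i); m=(P[...,2]>.008)&(d>0)&(P[...,2]<.06)&(abs(P[...,0]-.52)<.06)&(abs(P[...,1]-.42)<.06)
print(m.sum())
for lo,hi in((.003,.012),(.034,.045)):
    m=(P[...,2]>lo)&(P[...,2]<hi)&(d>0)&(abs(P[...,0]-.52)<.045)&(abs(P[...,1]-.42)<.045)
    r=cv2.minAreaRect(P[m][:,:2].astype(np.float32)) if m.sum()>5 else None; print(lo,m.sum(),r)
E
```

```text
0.15 [0.22412975 0.63610042 0.2302364 ] [-5.29575826e-01 -3.09625851e+00  2.68971482e-03] [ 1.2   0.26  1.61  0.    1.27 -0.04]
bracket px guess [199.0274978  440.97930075]
0
0.003 0 None
0.034 0 None
```

View pics/w1.png

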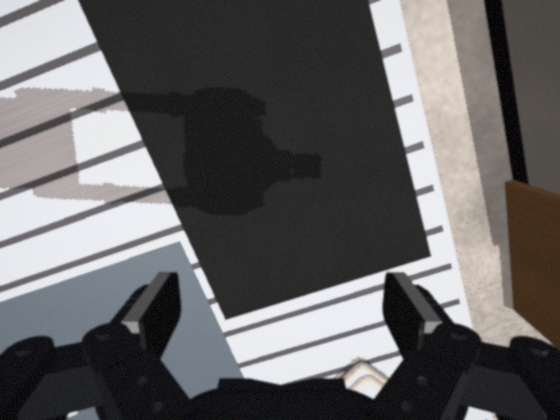

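The move was refused, probably because of the empty row. The wrist picture shows only the start area, with the fingertips near (160,300) and (405,300). I'll retry with every row filled.

Request:
jog_arm(
  motion=[
    {"dx": 2,"dy": -1.6,"dz": 0,"turn": 0},
    {"dx": 2.8,"dy": -2.2,"dz": 0,"turn": 0},
    {"dx": 2.8,"dy": -2.2,"dz": 0,"turn": 0},
    {"dx": 2.8,"dy": -2.2,"dz": 0,"turn": 0},
    {"dx": 2.8,"dy": -2.2,"dz": 0,"turn": 0},
    {"dx": 2.8,"dy": -2.2,"dz": 0,"turn": 0},
    {"dx": 2.8,"dy": -2.2,"dz": 0,"turn": 0},
    {"dx": 2.8,"dy": -2.2,"dz": 0,"turn": 0},
    {"dx": 2.8,"dy": -2.2,"dz": 0,"turn": 0},
    {"dx": 2.0,"dy": -1.4,"dz": 0,"turn": 0},
    {"dx": 1.2,"dy": -1,"dz": 0,"turn": 0},
    {"dx": 0,"dy": 0,"dz": 0,"turn": 0},
  ],
)

```text
time: 1.2
tool_pos: [0.5026, 0.4184, 0.2309]
tcp_rot: [0.535, 3.095, -0.001]
wrist_force: [-0.0, 0.2, -0.3]
width: 0.999
```

```bash
cat > look.py <<'E'
import sys
from h import *
name,x,y=sys.argv[1],float(sys.argv[2]),float(sys.argv[3])
s=bot.read_state();print(s['time'],s['tool_pos'].round(4),s['tcp_rot'].round(3),s['q'].round(2))
p,d,i=cam("wrist"); np.savez(name+".npz",p=p,d=d,**i)
print("px guess",px([x,y,.02],i))
cv2.imwrite(f"pics/{name}.png",p[:,:,::-1])
P=cloud(d,i); near=(d>0)&(abs(P[...,0]-x)<.045)&(abs(P[...,1]-y)<.045)
for lo,hi in((.004,.012),(.034,.045),(.006,.05)):
    m=near&(P[...,2]>lo)&(P[...,2]<hi)
    if m.sum()>5:
        Q=P[m]; c,wh,a=cv2.minAreaRect(Q[:,:2].astype(np.float32)*1000)
        print(lo,m.sum(),"mean",Q.mean(0).round(4),"rect mm",np.round(c,1),np.round(wh,1),round(a,1))
E
python3 look.py w2 .52 .415
```

```text
1.2 [0.5026 0.4184 0.2309] [ 5.350e-01  3.095e+00 -1.000e-03] [ 0.66  0.23  1.65 -0.    1.26 -0.57]
px guess [283.49368596 196.6853162 ]
0.004 716 mean [0.5353 0.4094 0.0066] rect mm [529.5 411.3] [45.3 40.2] 38.1
0.034 314 mean [0.5211 0.4258 0.039 ] rect mm [522.8 424.6] [39.9 11.3] 38.6
0.006 1147 mean [0.5284 0.417  0.0209] rect mm [531.6 413.3] [40.3 39.8] 37.8
```

View pics/w2.png

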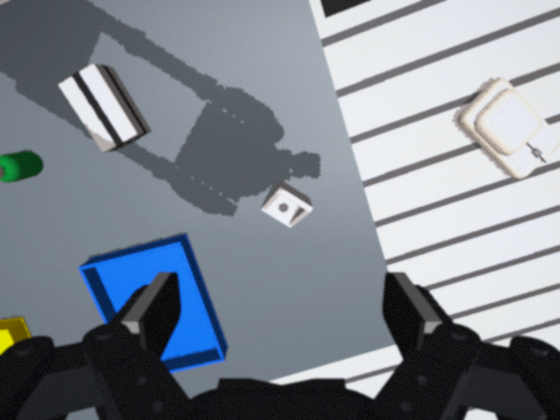

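The wrist view shows bracket A at (287,206), with its open side away from the oiler. Depth puts its centre at (531.6, 413.3) mm and its jaw axis at 38°, with the upright leg towards (-x,+y). Next I align and descend.

Request:
jog_arm(
  motion=[
    {"dx": 0.5,"dy": 0,"dz": -1,"turn": -0.114},
    {"dx": 0.5,"dy": 0,"dz": -2,"turn": -0.114},
    {"dx": 0.5,"dy": 0,"dz": -2.5,"turn": -0.114},
    {"dx": 0.5,"dy": 0,"dz": -2.5,"turn": -0.114},
    {"dx": 0.5,"dy": 0,"dz": -2.5,"turn": -0.114},
    {"dx": 0,"dy": 0,"dz": -2.5,"turn": 0},
    {"dx": 0,"dy": 0,"dz": -2,"turn": 0},
    {"dx": 0,"dy": 0,"dz": -1.5,"turn": 0},
    {"dx": 0,"dy": 0,"dz": 0,"turn": 0},
  ],
)

```text
time: 2.0
tool_pos: [0.5216, 0.4198, 0.0617]
tcp_rot: [-1.375, -2.82, 0.01]
wrist_force: [-0.7, -1.1, -1.2]
width: 0.999
```

```bash
python3 look.py w3 .531 .414
```

```text
2.0 [0.5216 0.4198 0.0617] [-1.375 -2.82   0.01 ] [ 0.64  0.4   1.75  0.    0.99 -0.02]
px guess [287.01478739 258.24074779]
0.004 1726 mean [0.5354 0.4091 0.0068] rect mm [532.1 413.1] [40.  40.9] 37.9
0.034 1188 mean [0.5215 0.4268 0.0391] rect mm [523.3 424.7] [40.1 11.8] 38.7
0.006 3784 mean [0.5268 0.4202 0.0231] rect mm [531.9 413.5] [40.1 40.1] 37.8
```

View pics/w3.png

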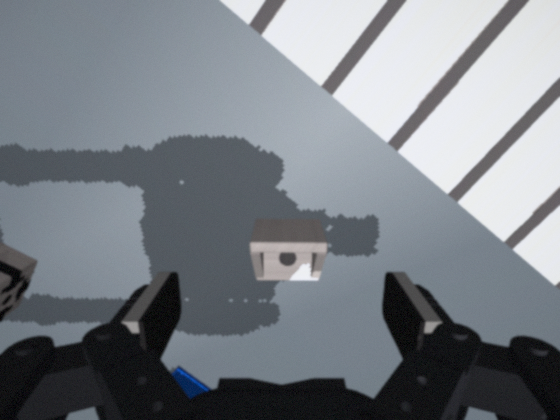

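The picture shows bracket A square between the jaws at (288,250).

Request:
jog_arm(
  motion=[
    {"dx": 0.5,"dy": -0.1,"dz": -1,"turn": 0},
    {"dx": 0,"dy": 0,"dz": -1,"turn": 0},
    {"dx": 0,"dy": 0,"dz": 0,"turn": 0},
    {"dx": 0,"dy": 0,"dz": 0,"turn": 0},
    {"dx": 0,"dy": 0,"dz": 0,"turn": 0},
  ],
)

```text
time: 2.47
tool_pos: [0.5307, 0.4198, 0.0468]
tcp_rot: [1.379, 2.822, 0.001]
wrist_force: [0.6, -0.5, -0.1]
width: 1.002
```

Request:
jog_arm(
  motion=[
    {"dx": -0.2,"dy": -0.15,"dz": -1.5,"turn": 0},
    {"dx": 0,"dy": 0,"dz": -1.5,"turn": 0},
    {"dx": 0,"dy": 0,"dz": -1.2,"turn": 0},
    {"dx": 0,"dy": 0,"dz": 0,"turn": 0},
    {"dx": 0,"dy": 0,"dz": 0,"turn": 0},
    {"dx": 0,"dy": 0,"dz": 0,"turn": 0},
  ],
)

```text
time: 2.97
tool_pos: [0.5284, 0.4182, 0.0042]
tcp_rot: [-1.379, -2.823, 0.0]
wrist_force: [0.8, 0.2, 0.9]
width: 1.002
```

Request:
jog_arm(
  motion=[
    {"dx": 0,"dy": 0,"dz": 0,"turn": 0},
    {"dx": 0,"dy": 0,"dz": 0,"turn": 0},
    {"dx": 0,"dy": 0,"dz": 0,"turn": 0},
    {"dx": 0,"dy": 0,"dz": 0,"turn": 0},
    {"dx": 0,"dy": 0,"dz": 0,"turn": 0},
    {"dx": 0,"dy": 0,"dz": 0,"turn": 0},
    {"dx": 0,"dy": 0,"dz": 0,"turn": 0},
    {"dx": 0,"dy": 0,"dz": 0,"turn": 0},
  ],
  fingers=2.0,
  grip_force=40,
)

```text
time: 3.63
tool_pos: [0.5289, 0.4185, 0.005]
tcp_rot: [1.379, 2.822, 0.002]
wrist_force: [-0.4, -0.1, 3.6]
width: 0.461
```

Bracket A is gripped at 39 mm. I'll lift it and carry it over the blue tray.

Request:
jog_arm(
  motion=[
    {"dx": 0,"dy": 0,"dz": 1.5,"turn": 0},
    {"dx": 0,"dy": 0,"dz": 3,"turn": 0},
    {"dx": 0,"dy": 0,"dz": 3,"turn": 0.1},
    {"dx": 0.4,"dy": -2.2,"dz": 1.5,"turn": 0.1},
    {"dx": 0.4,"dy": -2.6,"dz": 0,"turn": 0.1},
    {"dx": 0.4,"dy": -2.6,"dz": 0,"turn": 0.1},
    {"dx": 0.4,"dy": -2.6,"dz": 0,"turn": 0.1},
    {"dx": 0.4,"dy": -2.6,"dz": 0,"turn": 0.1},
    {"dx": 0.4,"dy": -2.6,"dz": 0,"turn": 0.1},
    {"dx": 0.4,"dy": -2.6,"dz": 0,"turn": 0.1},
    {"dx": 0,"dy": -1.6,"dz": 0,"turn": 0.038},
  ],
)

```text
time: 4.55
tool_pos: [0.5562, 0.2216, 0.0945]
tcp_rot: [-0.106, -3.139, 0.002]
wrist_force: [-0.0, 0.1, -1.2]
width: 0.456
```

Request:
jog_arm(
  motion=[
    {"dx": 0,"dy": 0,"dz": 0,"turn": 0},
    {"dx": 0,"dy": 0,"dz": 0,"turn": 0},
    {"dx": 0,"dy": 0,"dz": 0,"turn": 0},
  ],
)

```text
time: 4.8
tool_pos: [0.5562, 0.2245, 0.0945]
tcp_rot: [-0.113, -3.14, -0.001]
wrist_force: [0.9, 0.1, -0.6]
width: 0.463
```

```bash
cat > tray.py <<'E'
import sys
from h import *
col=sys.argv[1]; B=dict(blue=((100,130,40),(130,255,255)),yellow=((20,110,60),(36,255,255)),red=((0,140,60),(9,255,255)))[col]
x0,y0=float(sys.argv[2]),float(sys.argv[3])
p,d,i=cam("top"); P=cloud(d,i); m=cv2.inRange(cv2.cvtColor(p,cv2.COLOR_RGB2HSV),*B)>0
for n in ("top","wrist"):
    if n=="wrist": p,d,i=cam(n); P=cloud(d,i); m=cv2.inRange(cv2.cvtColor(p,cv2.COLOR_RGB2HSV),*B)>0
    k=m&(d>0)&(abs(P[...,0]-x0)<.11)&(abs(P[...,1]-y0)<.11)&(P[...,2]<.04)&(P[...,2]>.018)
    if k.sum()<20: print(n,"none");continue
    c,wh,a=cv2.minAreaRect(P[k][:,:2].astype(np.float32)*1000); print(n,k.sum(),np.round(c,1),np.round(wh,1),round(a,1),"top z",np.percentile(P[k][:,2],80).round(4))
cv2.imwrite("pics/%s.png"%sys.argv[4],p[:,:,::-1])
E
python3 tray.py blue .5986 .2212 w4
```

```text
top 219 [598.8 224.8] [116.9 158.9] 84.4 top z 0.0296
wrist 4655 [601.1 228.1] [120.  159.2] 85.4 top z 0.0282
```

View pics/w4.png

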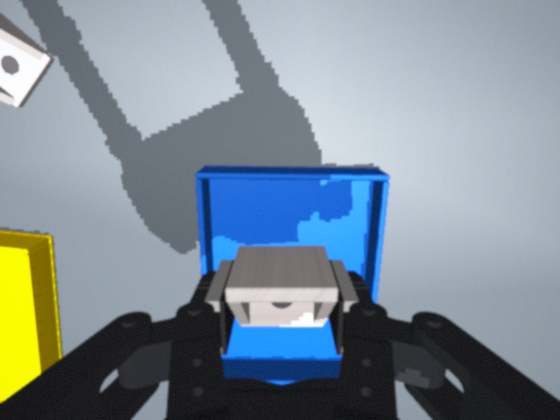

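The picture shows bracket A level over the near half of the blue tray at (282,285). The tray is about 6 mm further to +y than I had it, so I'll correct that and lower.

Request:
jog_arm(
  motion=[
    {"dx": 0.2,"dy": 0.6,"dz": -1,"turn": 0},
    {"dx": 0,"dy": 0,"dz": -2,"turn": 0},
    {"dx": 0,"dy": 0,"dz": -2,"turn": 0},
    {"dx": 0,"dy": 0,"dz": -1.5,"turn": 0},
    {"dx": 0,"dy": 0,"dz": -1,"turn": 0},
    {"dx": 0,"dy": 0,"dz": -0.5,"turn": 0},
    {"dx": 0,"dy": 0,"dz": 0,"turn": 0},
    {"dx": 0,"dy": 0,"dz": -0.25,"turn": 0},
    {"dx": 0,"dy": 0,"dz": 0,"turn": 0},
    {"dx": 0,"dy": 0,"dz": -0.15,"turn": 0},
    {"dx": 0,"dy": 0,"dz": 0,"turn": 0},
    {"dx": 0,"dy": 0,"dz": 0,"turn": 0},
  ],
)

```text
time: 5.9
tool_pos: [0.5588, 0.2302, 0.0109]
tcp_rot: [0.111, 3.139, 0.001]
wrist_force: [-1.1, 0.4, -1.4]
width: 0.461
```

Request:
jog_arm(
  motion=[
    {"dx": 0,"dy": 0,"dz": -0.1,"turn": 0},
    {"dx": 0,"dy": 0,"dz": 0,"turn": 0},
    {"dx": 0,"dy": 0,"dz": -0.1,"turn": 0},
    {"dx": 0,"dy": 0,"dz": 0,"turn": 0},
    {"dx": 0,"dy": 0,"dz": 0,"turn": 0},
  ],
)

```text
time: 6.32
tool_pos: [0.5586, 0.2301, 0.009]
tcp_rot: [0.111, 3.139, 0.0]
wrist_force: [-3.1, -1.0, 4.8]
width: 0.459
```

There's light contact with the floor (4.8 N), so I release, rise and go look at bracket B.

Request:
jog_arm(
  motion=[
    {"dx": 0,"dy": 0,"dz": 0,"turn": 0},
    {"dx": 0,"dy": 0,"dz": 0,"turn": 0},
    {"dx": 0,"dy": 0,"dz": 0,"turn": 0},
    {"dx": 0,"dy": 0,"dz": 0,"turn": 0},
    {"dx": 0,"dy": 0,"dz": 1,"turn": 0},
    {"dx": 0,"dy": 0,"dz": 2,"turn": 0},
    {"dx": 0,"dy": 0,"dz": 3,"turn": 0},
    {"dx": 0,"dy": 0,"dz": 4,"turn": 0},
  ],
  fingers=5.5,
)

```text
time: 6.98
tool_pos: [0.5557, 0.2291, 0.1066]
tcp_rot: [-0.111, -3.134, 0.004]
wrist_force: [0.6, 0.8, -0.2]
width: 0.643
```

Request:
jog_arm(
  motion=[
    {"dx": 0,"dy": 0,"dz": 4,"turn": 0},
    {"dx": -2.0,"dy": -2.8,"dz": 1,"turn": 0},
    {"dx": -2.2,"dy": -3.1,"dz": 0,"turn": 0},
    {"dx": -2.2,"dy": -3.1,"dz": 0,"turn": 0},
    {"dx": -2.2,"dy": -3.1,"dz": 0,"turn": 0},
    {"dx": -2.0,"dy": -2.8,"dz": 0,"turn": 0},
    {"dx": -1.6,"dy": -2.2,"dz": 0,"turn": 0},
    {"dx": 0,"dy": 0,"dz": 0,"turn": 0},
    {"dx": 0,"dy": 0,"dz": 0,"turn": 0},
    {"dx": 0,"dy": 0,"dz": 0,"turn": 0},
  ],
  fingers=8.5,
)

```text
time: 7.82
tool_pos: [0.4372, 0.0594, 0.1591]
tcp_rot: [0.112, 3.138, 0.001]
wrist_force: [-0.1, -0.3, -0.3]
width: 0.994
```

```bash
python3 look.py w5 .435 .055
```

```text
7.8167 [0.4372 0.0594 0.1591] [1.120e-01 3.138e+00 1.000e-03] [ 0.08 -0.13  2.16  0.    1.11 -1.42]
px guess [275.2883508  195.42781224]
0.004 1150 mean [0.4471 0.0653 0.0066] rect mm [443.   62.4] [40.4 40.2] 43.1
0.034 484 mean [0.4304 0.0516 0.0391] rect mm [432.4  52.5] [11.8 40.3] 41.5
0.006 1809 mean [0.4392 0.0592 0.0208] rect mm [442.8  62.3] [40.  40.2] 43.0
```

View pics/w5.png

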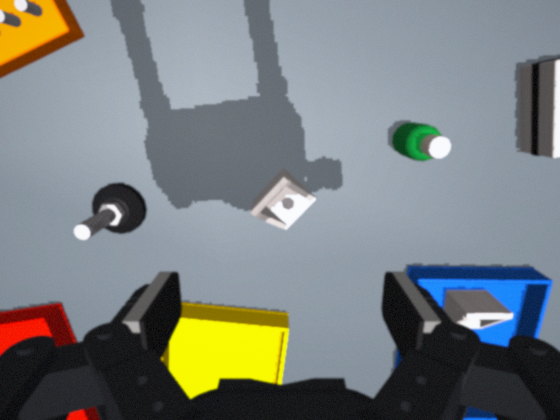

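The picture shows bracket A standing upright in the blue tray at (478,308), and bracket B at (283,203) with its upright leg towards the robot. The grasp point is (438,58) with the jaw at 133°.

Request:
jog_arm(
  motion=[
    {"dx": 0.1,"dy": -0.1,"dz": 0,"turn": 0.117},
    {"dx": 0,"dy": 0,"dz": -1,"turn": 0.117},
    {"dx": 0,"dy": 0,"dz": -1.5,"turn": 0.117},
    {"dx": 0,"dy": 0,"dz": -2,"turn": 0.117},
    {"dx": 0,"dy": 0,"dz": -2,"turn": 0.117},
    {"dx": 0,"dy": 0,"dz": -2,"turn": 0.117},
    {"dx": 0,"dy": 0,"dz": -2,"turn": 0.118},
    {"dx": 0,"dy": 0,"dz": -1,"turn": 0},
    {"dx": 0,"dy": 0,"dz": 0,"turn": 0},
    {"dx": 0,"dy": 0,"dz": 0,"turn": 0},
    {"dx": 0,"dy": 0,"dz": 0,"turn": 0},
  ],
)

```text
time: 8.78
tool_pos: [0.4387, 0.0586, 0.0443]
tcp_rot: [-1.147, 2.923, -0.001]
wrist_force: [0.4, -0.1, -0.7]
width: 0.997
```

```bash
python3 look.py w6 .441 .06
```

```text
8.7833 [0.4387 0.0586 0.0443] [-1.147e+00  2.923e+00 -1.000e-03] [ 0.08  0.03  2.26  0.    0.86 -2.24]
px guess [280.43597155 257.72928444]
0.004 2041 mean [0.447  0.066  0.0067] rect mm [442.9  62.3] [40.8 39.7] 42.8
0.034 1474 mean [0.4302 0.0503 0.039 ] rect mm [432.1  52.1] [11.3 40.1] 42.8
0.006 4499 mean [0.436  0.0556 0.0237] rect mm [442.6  61.8] [40.1 40.1] 43.0
```

Request:
jog_arm(
  motion=[
    {"dx": 0,"dy": 0,"dz": -1.5,"turn": 0},
    {"dx": 0,"dy": 0,"dz": -1.5,"turn": 0},
    {"dx": 0,"dy": 0,"dz": -1,"turn": 0},
    {"dx": 0,"dy": 0,"dz": 0,"turn": 0},
    {"dx": 0,"dy": 0,"dz": 0,"turn": 0},
    {"dx": 0,"dy": 0,"dz": 0,"turn": 0},
  ],
)

```text
time: 9.33
tool_pos: [0.4381, 0.0582, 0.0041]
tcp_rot: [-1.148, 2.923, -0.001]
wrist_force: [0.6, -0.5, 0.3]
width: 0.996
```

Request:
jog_arm(
  motion=[
    {"dx": 0,"dy": 0,"dz": 0,"turn": 0},
    {"dx": 0,"dy": 0,"dz": 0,"turn": 0},
    {"dx": 0,"dy": 0,"dz": 0,"turn": 0},
    {"dx": 0,"dy": 0,"dz": 0,"turn": 0},
    {"dx": 0,"dy": 0,"dz": 0,"turn": 0},
    {"dx": 0,"dy": 0,"dz": 0,"turn": 0},
    {"dx": 0,"dy": 0,"dz": 0,"turn": 0},
    {"dx": 0,"dy": 0,"dz": 0,"turn": 0},
  ],
  fingers=2.0,
  grip_force=40,
)

```text
time: 10.0
tool_pos: [0.4379, 0.0582, 0.0038]
tcp_rot: [-1.149, 2.923, -0.0]
wrist_force: [-1.1, 0.5, 4.9]
width: 0.462
```

Request:
jog_arm(
  motion=[
    {"dx": 0,"dy": 0,"dz": 1.5,"turn": 0},
    {"dx": 0,"dy": 0,"dz": 3,"turn": 0},
    {"dx": 0,"dy": 0,"dz": 3,"turn": -0.09},
    {"dx": 2.2,"dy": 1.9,"dz": 2.5,"turn": -0.1},
    {"dx": 2.5,"dy": 2.2,"dz": 0,"turn": -0.1},
    {"dx": 2.5,"dy": 2.2,"dz": 0,"turn": -0.1},
    {"dx": 2.5,"dy": 2.2,"dz": 0,"turn": -0.1},
    {"dx": 2.5,"dy": 2.2,"dz": 0,"turn": -0.1},
    {"dx": 2.5,"dy": 2.2,"dz": 0,"turn": -0.1},
    {"dx": 2.5,"dy": 2.2,"dz": 0,"turn": -0.1},
    {"dx": 2,"dy": 1.6,"dz": 0,"turn": -0.04},
    {"dx": 0,"dy": 0,"dz": 0,"turn": 0},
  ],
)

```text
time: 11.0
tool_pos: [0.6327, 0.2283, 0.1026]
tcp_rot: [0.127, 3.136, 0.003]
wrist_force: [0.4, -0.1, -1.4]
width: 0.458
```

Request:
jog_arm(
  motion=[
    {"dx": 0,"dy": 0,"dz": 0,"turn": 0},
    {"dx": 0,"dy": 0,"dz": 0,"turn": 0},
    {"dx": 0,"dy": 0,"dz": 0,"turn": 0},
  ],
)

```text
time: 11.25
tool_pos: [0.6279, 0.2242, 0.1023]
tcp_rot: [-0.127, -3.137, 0.002]
wrist_force: [-0.2, 0.1, -0.5]
width: 0.46
```

```bash
python3 tray.py blue .6 .2275 w7
```

```text
top 190 [599.2 225.6] [117.1 158.6] 85.2 top z 0.0294
wrist 6104 [598.4 228. ] [120.2 152.9] 85.3 top z 0.0284
```

View pics/w7.png

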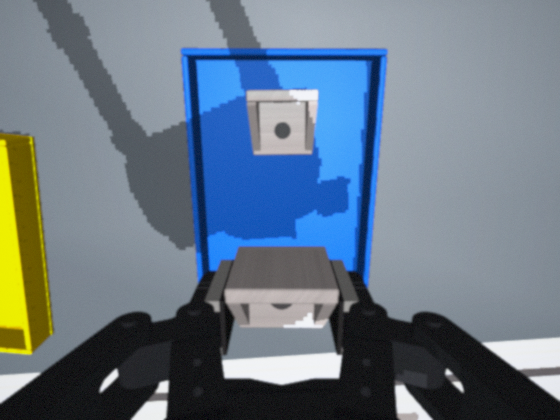

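Bracket A is upright at (283,122) in the tray and B is level above the far half. I'm lowering B.

Request:
jog_arm(
  motion=[
    {"dx": 0.2,"dy": 0.15,"dz": -1,"turn": 0},
    {"dx": 0,"dy": 0,"dz": -2,"turn": 0},
    {"dx": 0,"dy": 0,"dz": -2.5,"turn": 0},
    {"dx": 0,"dy": 0,"dz": -1.9,"turn": 0},
    {"dx": 0,"dy": 0,"dz": -1,"turn": 0},
    {"dx": 0,"dy": 0,"dz": -0.5,"turn": 0},
    {"dx": 0,"dy": 0,"dz": 0,"turn": 0},
    {"dx": 0,"dy": 0,"dz": -0.25,"turn": 0},
    {"dx": 0,"dy": 0,"dz": 0,"turn": 0},
    {"dx": 0,"dy": 0,"dz": -0.2,"turn": 0},
    {"dx": 0,"dy": 0,"dz": 0,"turn": 0},
    {"dx": 0,"dy": 0,"dz": 0,"turn": 0},
  ],
)

```text
time: 12.35
tool_pos: [0.6318, 0.2268, 0.0105]
tcp_rot: [0.127, 3.138, 0.001]
wrist_force: [-0.1, -1.3, -1.3]
width: 0.461
```

Request:
jog_arm(
  motion=[
    {"dx": 0,"dy": 0,"dz": -0.1,"turn": 0},
    {"dx": 0,"dy": 0,"dz": 0,"turn": 0},
    {"dx": 0,"dy": 0,"dz": -0.1,"turn": 0},
    {"dx": 0,"dy": 0,"dz": 0,"turn": 0},
    {"dx": 0,"dy": 0,"dz": 0,"turn": 0},
  ],
)

```text
time: 12.77
tool_pos: [0.6315, 0.2267, 0.0079]
tcp_rot: [0.127, 3.139, 0.0]
wrist_force: [-0.2, 0.1, -0.0]
width: 0.464
```

Request:
jog_arm(
  motion=[
    {"dx": 0,"dy": 0,"dz": -0.07,"turn": 0},
    {"dx": 0,"dy": 0,"dz": 0,"turn": 0},
    {"dx": 0,"dy": 0,"dz": 0,"turn": 0},
    {"dx": 0,"dy": 0,"dz": 0,"turn": 0},
  ],
)

```text
time: 13.1
tool_pos: [0.6315, 0.2267, 0.0079]
tcp_rot: [0.127, 3.139, 0.0]
wrist_force: [-2.7, -0.7, 5.6]
width: 0.464
```

Contact at 5.6 N. I release B and travel to foot A.

Request:
jog_arm(
  motion=[
    {"dx": 0,"dy": 0,"dz": 0,"turn": 0},
    {"dx": 0,"dy": 0,"dz": 0,"turn": 0},
    {"dx": 0,"dy": 0,"dz": 0,"turn": 0},
    {"dx": 0,"dy": 0,"dz": 0,"turn": 0},
    {"dx": 0,"dy": 0,"dz": 1,"turn": 0},
    {"dx": 0,"dy": 0,"dz": 2,"turn": 0},
    {"dx": 0,"dy": 0,"dz": 3,"turn": 0},
    {"dx": 0,"dy": 0,"dz": 4,"turn": 0},
    {"dx": 0,"dy": 0,"dz": 4,"turn": 0},
  ],
  fingers=5.5,
)

```text
time: 13.85
tool_pos: [0.6302, 0.2263, 0.1478]
tcp_rot: [-0.127, -3.137, 0.001]
wrist_force: [0.3, -0.5, 0.2]
width: 0.645
```

Request:
jog_arm(
  motion=[
    {"dx": -1.5,"dy": -2.5,"dz": 2,"turn": 0},
    {"dx": -2,"dy": -3.2,"dz": 0,"turn": 0},
    {"dx": -2,"dy": -3.2,"dz": 0,"turn": 0},
    {"dx": -2,"dy": -3.2,"dz": 0,"turn": 0},
    {"dx": -2,"dy": -3.2,"dz": 0,"turn": 0},
    {"dx": -2,"dy": -3.2,"dz": 0,"turn": 0},
    {"dx": -2,"dy": -3.2,"dz": 0,"turn": 0},
    {"dx": -2,"dy": -3.2,"dz": 0,"turn": 0},
    {"dx": -2,"dy": -3.2,"dz": 0,"turn": 0},
    {"dx": -1.5,"dy": -2.5,"dz": 0,"turn": 0},
    {"dx": 0,"dy": 0,"dz": 0,"turn": 0},
    {"dx": 0,"dy": 0,"dz": 0,"turn": 0},
  ],
  fingers=6.5,
)

```text
time: 14.85
tool_pos: [0.4409, -0.0804, 0.1678]
tcp_rot: [0.132, 3.137, 0.0]
wrist_force: [1.2, 0.5, 0.4]
width: 0.761
```

```bash
cat > foot.py <<'E'
import sys
from h import *
name,x,y=sys.argv[1],float(sys.argv[2]),float(sys.argv[3])
s=bot.read_state();print(s['time'],s['tool_pos'].round(4),s['tcp_rot'].round(3),s['q'].round(2))
p,d,i=cam("wrist"); np.savez(name+".npz",p=p,d=d,**i); cv2.imwrite(f"pics/{name}.png",p[:,:,::-1])
P=cloud(d,i); near=(d>0)&(np.hypot(P[...,0]-x,P[...,1]-y)<.045)
for lo,hi in((.012,.0185),(.021,.026),(.03,.064),(.0645,.07)):
    m=near&(P[...,2]>lo)&(P[...,2]<hi)
    if m.sum()>5:
        c,r=cv2.minEnclosingCircle(P[m][:,:2].astype(np.float32)*1000)
        print(lo,m.sum(),"median",np.median(P[m],0).round(4),"circle mm",np.round(c,1),round(r,1))
E
python3 foot.py w8 .438 -.083
```

```text
14.85 [ 0.4409 -0.0804  0.1678] [0.132 3.137 0.   ] [-0.24 -0.12  2.14  0.    1.13 -1.72]
0.012 929 median [ 0.4346 -0.0832  0.0152] circle mm [439.3 -85.1] 21.0
0.021 151 median [ 0.4355 -0.0845  0.0242] circle mm [439.6 -85.3] 9.5
0.03 183 median [ 0.4352 -0.0844  0.0499] circle mm [440.  -85.5] 6.3
0.0645 192 median [ 0.4399 -0.0854  0.0661] circle mm [440.1 -85.3] 5.9
```

View pics/w8.png

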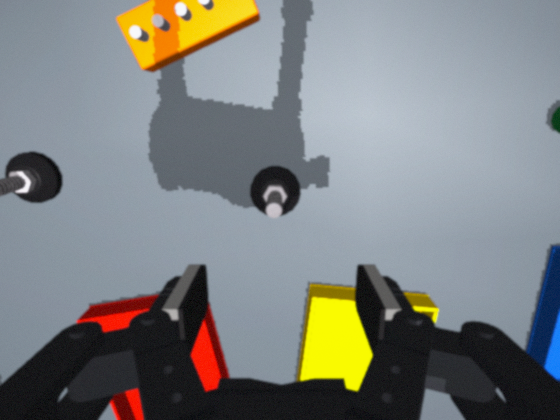

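Foot A is at (275,190) in the picture and the depth circles agree on an axis at (440,-85) mm. I'll take the stud above the nut, with the TCP at 30 mm.

Request:
jog_arm(
  motion=[
    {"dx": -0.1,"dy": -0.5,"dz": -1.5,"turn": 0},
    {"dx": 0,"dy": 0,"dz": -3,"turn": 0},
    {"dx": 0,"dy": 0,"dz": -3,"turn": 0},
    {"dx": 0,"dy": 0,"dz": -3,"turn": 0},
    {"dx": 0,"dy": 0,"dz": -2,"turn": 0},
    {"dx": 0,"dy": 0,"dz": -1.3,"turn": 0},
    {"dx": 0,"dy": 0,"dz": 0,"turn": 0},
    {"dx": 0,"dy": 0,"dz": 0,"turn": 0},
    {"dx": 0,"dy": 0,"dz": 0,"turn": 0},
  ],
)

```text
time: 15.65
tool_pos: [0.4418, -0.0839, 0.0301]
tcp_rot: [0.125, 3.137, -0.0]
wrist_force: [-0.6, -0.5, -0.2]
width: 0.766
```

Request:
jog_arm(
  motion=[
    {"dx": 0,"dy": 0,"dz": 0,"turn": 0},
    {"dx": 0,"dy": 0,"dz": 0,"turn": 0},
    {"dx": 0,"dy": 0,"dz": 0,"turn": 0},
    {"dx": 0,"dy": 0,"dz": 0,"turn": 0},
    {"dx": 0,"dy": 0,"dz": 0,"turn": 0},
    {"dx": 0,"dy": 0,"dz": 0,"turn": 0},
    {"dx": 0,"dy": 0,"dz": 0,"turn": 0},
    {"dx": 0,"dy": 0,"dz": 0,"turn": 0},
  ],
  fingers=0.2,
  grip_force=40,
)

```text
time: 16.32
tool_pos: [0.4407, -0.0846, 0.0296]
tcp_rot: [0.127, 3.138, -0.0]
wrist_force: [-0.9, -0.9, 5.9]
width: 0.129
```

```bash
python3 tray.py yellow .625 -.0167 w9; python3 -c "
from h import *
z=np.load('w8.npz');i=dict(z);P=cloud(z['d'],i);m=(cv2.inRange(cv2.cvtColor(z['p'],cv2.COLOR_RGB2HSV),(20,110,60),(36,255,255))>0)&(P[...,2]>.018)&(P[...,2]<.04)&(P[...,0]>.5)
print(cv2.minAreaRect(P[m][:,:2].astype(np.float32)*1000))"
```

```text
top 331 [625.7 -16.7] [118.3 160.8] 79.4 top z 0.0294
wrist none
((598.6822509765625, -9.8607177734375), (120.3252944946289, 103.1377182006836), 79.44715118408203)
```

The stud is gripped at 11 mm. I'm carrying foot A to the near half of the yellow tray.

Request:
jog_arm(
  motion=[
    {"dx": 0,"dy": 0,"dz": 1.5,"turn": 0},
    {"dx": 0,"dy": 0,"dz": 3,"turn": 0},
    {"dx": 0,"dy": 0,"dz": 3,"turn": 0},
    {"dx": 2.2,"dy": 1.1,"dz": 0.5,"turn": 0},
    {"dx": 3,"dy": 1.5,"dz": 0,"turn": 0},
    {"dx": 3,"dy": 1.5,"dz": 0,"turn": 0},
    {"dx": 3,"dy": 1.5,"dz": 0,"turn": 0},
    {"dx": 2.2,"dy": 1.2,"dz": 0,"turn": 0},
    {"dx": 1.6,"dy": 0.8,"dz": 0,"turn": 0},
    {"dx": 0,"dy": 0,"dz": 0,"turn": 0},
    {"dx": 0,"dy": 0,"dz": 0,"turn": 0},
    {"dx": 0,"dy": 0,"dz": 0,"turn": 0},
  ],
)

```text
time: 17.42
tool_pos: [0.5888, -0.0086, 0.1079]
tcp_rot: [-0.127, -3.136, 0.0]
wrist_force: [-1.3, 0.2, -0.6]
width: 0.125
```

```bash
python3 tray.py yellow .625 -.0167 w9
```

```text
top 129 [569.2  -7.1] [120.3  54.4] 85.1 top z 0.0287
wrist 4532 [627.6 -15.3] [120.4 160.2] 79.4 top z 0.0283
```

View pics/w9.png

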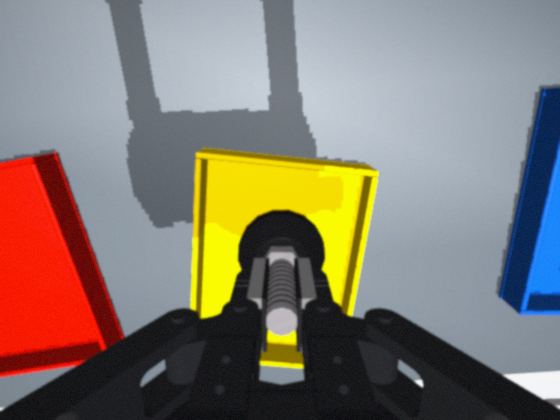

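Foot A hangs upright over the yellow tray, with the disc at (282,245). I'm lowering it.

Request:
jog_arm(
  motion=[
    {"dx": 0.3,"dy": 0,"dz": -1,"turn": 0},
    {"dx": 0,"dy": 0,"dz": -2,"turn": 0},
    {"dx": 0,"dy": 0,"dz": -2,"turn": 0},
    {"dx": 0,"dy": 0,"dz": -1.2,"turn": 0},
    {"dx": 0,"dy": 0,"dz": -0.6,"turn": 0},
    {"dx": 0,"dy": 0,"dz": -0.2,"turn": 0},
    {"dx": 0,"dy": 0,"dz": 0,"turn": 0},
    {"dx": 0,"dy": 0,"dz": -0.2,"turn": 0},
    {"dx": 0,"dy": 0,"dz": 0,"turn": 0},
    {"dx": 0,"dy": 0,"dz": -0.1,"turn": 0},
    {"dx": 0,"dy": 0,"dz": 0,"turn": 0},
    {"dx": 0,"dy": 0,"dz": 0,"turn": 0},
  ],
)

```text
time: 18.52
tool_pos: [0.5937, -0.0084, 0.0366]
tcp_rot: [0.127, 3.138, -0.0]
wrist_force: [-0.0, -0.6, -1.0]
width: 0.127
```

Request:
jog_arm(
  motion=[
    {"dx": 0,"dy": 0,"dz": -0.15,"turn": 0},
    {"dx": 0,"dy": 0,"dz": 0,"turn": 0},
    {"dx": 0,"dy": 0,"dz": -0.1,"turn": 0},
    {"dx": 0,"dy": 0,"dz": 0,"turn": 0},
    {"dx": 0,"dy": 0,"dz": -0.08,"turn": 0},
    {"dx": 0,"dy": 0,"dz": 0,"turn": 0},
    {"dx": 0,"dy": 0,"dz": 0,"turn": 0},
  ],
)

```text
time: 19.1
tool_pos: [0.5935, -0.0084, 0.0336]
tcp_rot: [0.127, 3.139, -0.0]
wrist_force: [-3.1, 0.3, 5.1]
width: 0.128
```

Contact at 5 N. I release, rise and go to foot B.

Request:
jog_arm(
  motion=[
    {"dx": 0,"dy": 0,"dz": 0,"turn": 0},
    {"dx": 0,"dy": 0,"dz": 0,"turn": 0},
    {"dx": 0,"dy": 0,"dz": 0,"turn": 0},
    {"dx": 0,"dy": 0,"dz": 0,"turn": 0},
    {"dx": 0,"dy": 0,"dz": 0,"turn": 0},
    {"dx": 0,"dy": 0,"dz": 1.5,"turn": 0},
    {"dx": 0,"dy": 0,"dz": 3,"turn": 0},
    {"dx": 0,"dy": 0,"dz": 4,"turn": 0},
    {"dx": 0,"dy": 0,"dz": 3,"turn": 0},
  ],
  fingers=5,
)

```text
time: 19.85
tool_pos: [0.5935, -0.0084, 0.1496]
tcp_rot: [0.127, 3.139, -0.0]
wrist_force: [1.9, -0.3, 0.8]
width: 0.587
```

Request:
jog_arm(
  motion=[
    {"dx": -1.6,"dy": -2.6,"dz": 1.5,"turn": 0},
    {"dx": -2,"dy": -3.2,"dz": 0,"turn": 0},
    {"dx": -2,"dy": -3.2,"dz": 0,"turn": 0},
    {"dx": -2,"dy": -3.2,"dz": 0,"turn": 0},
    {"dx": -2,"dy": -3.2,"dz": 0,"turn": 0},
    {"dx": -2,"dy": -3.2,"dz": 0,"turn": 0},
    {"dx": -2,"dy": -3.2,"dz": 0,"turn": 0},
    {"dx": -2,"dy": -3.2,"dz": 0,"turn": 0},
    {"dx": -2,"dy": -2.6,"dz": 0,"turn": 0},
    {"dx": -0.6,"dy": -1.4,"dz": 0,"turn": 0},
    {"dx": 0,"dy": 0,"dz": 0,"turn": 0},
    {"dx": 0,"dy": 0,"dz": 0,"turn": 0},
  ],
  fingers=6.5,
)

```text
time: 20.85
tool_pos: [0.411, -0.2989, 0.1627]
tcp_rot: [0.131, 3.139, 0.001]
wrist_force: [0.0, 0.6, -0.1]
width: 0.762
```

```bash
python3 foot.py w10 .411 -.298
```

```text
20.85 [ 0.411  -0.2989  0.1627] [1.310e-01 3.139e+00 1.000e-03] [-0.68  0.    2.03  0.    1.11 -2.17]
0.012 961 median [ 0.4036 -0.2984  0.0153] circle mm [ 409.  -299.3] 20.3
0.021 157 median [ 0.4048 -0.2995  0.024 ] circle mm [ 409.2 -299.7] 9.7
0.03 184 median [ 0.4044 -0.2988  0.0494] circle mm [ 409.3 -299.6] 6.3
0.0645 198 median [ 0.4092 -0.2996  0.0661] circle mm [ 409.4 -299.6] 5.9
```

View pics/w10.png

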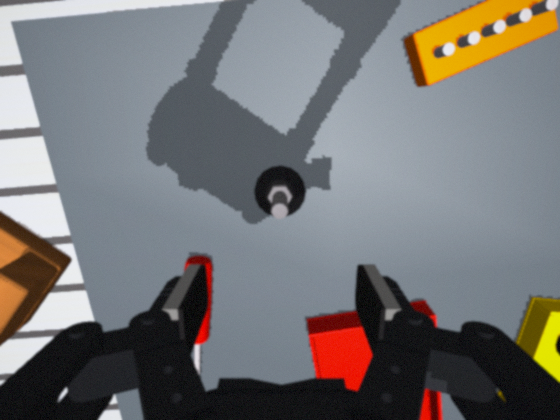

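Foot B is at (279,190), axis (409,-300) mm. The driver's handle end at (200,258) stays clear of the jaws.

Request:
jog_arm(
  motion=[
    {"dx": -0.15,"dy": -0.1,"dz": -1.5,"turn": 0},
    {"dx": 0,"dy": 0,"dz": -3,"turn": 0},
    {"dx": 0,"dy": 0,"dz": -3,"turn": 0},
    {"dx": 0,"dy": 0,"dz": -3,"turn": 0},
    {"dx": 0,"dy": 0,"dz": -1.8,"turn": 0},
    {"dx": 0,"dy": 0,"dz": -1,"turn": 0},
    {"dx": 0,"dy": 0,"dz": 0,"turn": 0},
    {"dx": 0,"dy": 0,"dz": 0,"turn": 0},
    {"dx": 0,"dy": 0,"dz": 0,"turn": 0},
  ],
)

```text
time: 21.65
tool_pos: [0.4113, -0.2998, 0.0312]
tcp_rot: [0.125, 3.137, -0.002]
wrist_force: [0.4, 0.3, 0.1]
width: 0.76
```

Request:
jog_arm(
  motion=[
    {"dx": 0,"dy": 0,"dz": 0,"turn": 0},
    {"dx": 0,"dy": 0,"dz": 0,"turn": 0},
    {"dx": 0,"dy": 0,"dz": 0,"turn": 0},
    {"dx": 0,"dy": 0,"dz": 0,"turn": 0},
    {"dx": 0,"dy": 0,"dz": 0,"turn": 0},
    {"dx": 0,"dy": 0,"dz": 0,"turn": 0},
    {"dx": 0,"dy": 0,"dz": 0,"turn": 0},
    {"dx": 0,"dy": 0,"dz": 0,"turn": 0},
  ],
  fingers=0.2,
  grip_force=40,
)

```text
time: 22.32
tool_pos: [0.4102, -0.2998, 0.0304]
tcp_rot: [0.127, 3.138, -0.001]
wrist_force: [-0.8, 0.4, 5.6]
width: 0.124
```

Request:
jog_arm(
  motion=[
    {"dx": 0,"dy": 0,"dz": 1.5,"turn": 0},
    {"dx": 0,"dy": 0,"dz": 3,"turn": 0},
    {"dx": 0,"dy": 0,"dz": 3.5,"turn": 0},
    {"dx": 1.5,"dy": 1.7,"dz": 3,"turn": 0},
    {"dx": 2.3,"dy": 2.5,"dz": 0,"turn": 0},
    {"dx": 2.5,"dy": 2.8,"dz": 0,"turn": 0},
    {"dx": 2.5,"dy": 2.8,"dz": 0,"turn": 0},
    {"dx": 2.5,"dy": 2.8,"dz": 0,"turn": 0},
    {"dx": 2.5,"dy": 2.8,"dz": 0,"turn": 0},
    {"dx": 2.5,"dy": 2.8,"dz": 0,"turn": 0},
    {"dx": 2.5,"dy": 2.8,"dz": 0,"turn": 0},
    {"dx": 2.5,"dy": 2.8,"dz": 0,"turn": 0},
  ],
)

```text
time: 23.32
tool_pos: [0.6231, -0.0596, 0.1386]
tcp_rot: [-0.126, -3.137, -0.0]
wrist_force: [-0.1, -0.4, -0.6]
width: 0.128
```

Request:
jog_arm(
  motion=[
    {"dx": 2.2,"dy": 2.3,"dz": 0,"turn": 0},
    {"dx": 1.8,"dy": 1.7,"dz": 0,"turn": 0},
    {"dx": 0,"dy": 0,"dz": 0,"turn": 0},
    {"dx": 0,"dy": 0,"dz": 0,"turn": 0},
    {"dx": 0,"dy": 0,"dz": 0,"turn": 0},
  ],
)

```text
time: 23.73
tool_pos: [0.6617, -0.0215, 0.1385]
tcp_rot: [-0.126, -3.136, 0.001]
wrist_force: [-0.1, 0.2, -1.2]
width: 0.127
```

```bash
python3 tray.py yellow .625 -.0167 w11
```

```text
top 68 [656.4 -22.2] [125.5  61.1] 86.6 top z 0.0291
wrist 5225 [627.8 -15.5] [120.3 160.6] 79.4 top z 0.0284
```

View pics/w11.png

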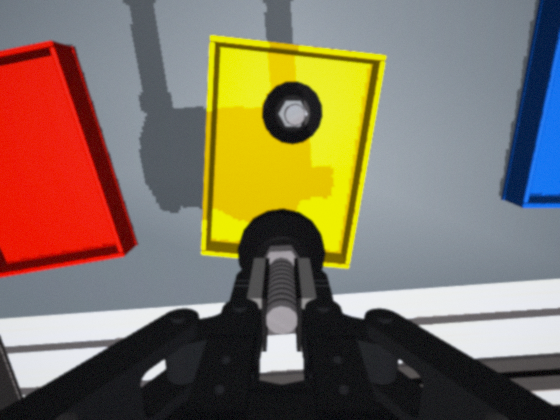

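Foot A stands upright at (292,112), and B is aligned over the far half. I'm lowering it.

Request:
jog_arm(
  motion=[
    {"dx": 0.1,"dy": 0,"dz": -1.5,"turn": 0},
    {"dx": 0,"dy": 0,"dz": -2.5,"turn": 0},
    {"dx": 0,"dy": 0,"dz": -2.5,"turn": 0},
    {"dx": 0,"dy": 0,"dz": -2,"turn": 0},
    {"dx": 0,"dy": 0,"dz": -1,"turn": 0},
    {"dx": 0,"dy": 0,"dz": -0.4,"turn": 0},
    {"dx": 0,"dy": 0,"dz": 0,"turn": 0},
    {"dx": 0,"dy": 0,"dz": -0.15,"turn": 0},
    {"dx": 0,"dy": 0,"dz": 0,"turn": 0},
    {"dx": 0,"dy": 0,"dz": -0.1,"turn": 0},
    {"dx": 0,"dy": 0,"dz": 0,"turn": 0},
    {"dx": 0,"dy": 0,"dz": 0,"turn": 0},
  ],
)

```text
time: 24.83
tool_pos: [0.6644, -0.0213, 0.0392]
tcp_rot: [0.127, 3.138, -0.0]
wrist_force: [0.0, 0.3, -1.3]
width: 0.126
```

Request:
jog_arm(
  motion=[
    {"dx": 0,"dy": 0,"dz": -0.1,"turn": 0},
    {"dx": 0,"dy": 0,"dz": 0,"turn": 0},
    {"dx": 0,"dy": 0,"dz": 0,"turn": 0},
  ],
)

```text
time: 25.08
tool_pos: [0.6638, -0.0213, 0.0373]
tcp_rot: [-0.127, -3.139, -0.0]
wrist_force: [0.5, 0.8, -1.1]
width: 0.131
```

Request:
jog_arm(
  motion=[
    {"dx": 0,"dy": 0,"dz": -0.15,"turn": 0},
    {"dx": 0,"dy": 0,"dz": 0,"turn": 0},
    {"dx": 0,"dy": 0,"dz": -0.1,"turn": 0},
    {"dx": 0,"dy": 0,"dz": 0,"turn": 0},
    {"dx": 0,"dy": 0,"dz": -0.07,"turn": 0},
    {"dx": 0,"dy": 0,"dz": 0,"turn": 0},
    {"dx": 0,"dy": 0,"dz": 0,"turn": 0},
  ],
)

```text
time: 25.67
tool_pos: [0.6639, -0.0214, 0.0345]
tcp_rot: [0.127, 3.139, -0.0]
wrist_force: [-1.3, 0.1, 2.0]
width: 0.128
```

Contact at 2 N, at the expected height. I release and head for the offcut.

Request:
jog_arm(
  motion=[
    {"dx": 0,"dy": 0,"dz": 0,"turn": 0},
    {"dx": 0,"dy": 0,"dz": 0,"turn": 0},
    {"dx": 0,"dy": 0,"dz": 0,"turn": 0},
    {"dx": 0,"dy": 0,"dz": 0,"turn": 0},
    {"dx": 0,"dy": 0,"dz": 0,"turn": 0},
    {"dx": 0,"dy": 0,"dz": 1.5,"turn": 0},
    {"dx": 0,"dy": 0,"dz": 3,"turn": 0},
    {"dx": 0,"dy": 0,"dz": 4,"turn": 0},
    {"dx": 0,"dy": 0,"dz": 4,"turn": 0},
    {"dx": -1,"dy": 1,"dz": 2,"turn": 0},
    {"dx": -2,"dy": 2.1,"dz": 0,"turn": 0},
    {"dx": -2.6,"dy": 2.7,"dz": 0,"turn": 0},
  ],
  fingers=5,
)

```text
time: 26.67
tool_pos: [0.6108, 0.0359, 0.184]
tcp_rot: [0.13, 3.13, 0.0]
wrist_force: [0.1, 1.2, -0.3]
width: 0.585
```

Request:
jog_arm(
  motion=[
    {"dx": -2.6,"dy": 2.7,"dz": 0,"turn": 0},
    {"dx": -2.6,"dy": 2.7,"dz": 0,"turn": 0},
    {"dx": -2.6,"dy": 2.7,"dz": 0,"turn": 0},
    {"dx": -2.6,"dy": 2.7,"dz": 0,"turn": 0},
    {"dx": -2.6,"dy": 2.7,"dz": 0,"turn": 0},
    {"dx": -2.6,"dy": 2.7,"dz": 0,"turn": 0},
    {"dx": -2.6,"dy": 2.7,"dz": 0,"turn": 0},
    {"dx": -2.2,"dy": 2.5,"dz": 0,"turn": 0},
    {"dx": -1.8,"dy": 2,"dz": 0,"turn": 0},
    {"dx": -0.8,"dy": 1,"dz": 0,"turn": 0},
    {"dx": 0,"dy": 0,"dz": 0,"turn": 0},
    {"dx": 0,"dy": 0,"dz": 0,"turn": 0},
  ],
  fingers=8.5,
)

```text
time: 27.67
tool_pos: [0.3777, 0.2812, 0.1802]
tcp_rot: [0.123, 3.138, 0.001]
wrist_force: [1.4, -0.0, 0.6]
width: 0.994
```

```bash
python3 look.py w12 .377 .281
```

```text
27.6667 [0.3777 0.2812 0.1802] [1.230e-01 3.138e+00 1.000e-03] [ 0.59 -0.09  2.08 -0.    1.15 -0.9 ]
px guess [280.46999042 190.94302647]
0.004 48 mean [0.3438 0.2777 0.0085] rect mm [343.7 278. ] [ 0.8 38.2] 7.5
0.034 3802 mean [0.3767 0.2826 0.0401] rect mm [378.9 282.8] [71.6 40. ] 7.5
0.006 3989 mean [0.3752 0.2824 0.0392] rect mm [378.8 282.9] [71.7 40.2] 7.5
```

View pics/w12.png

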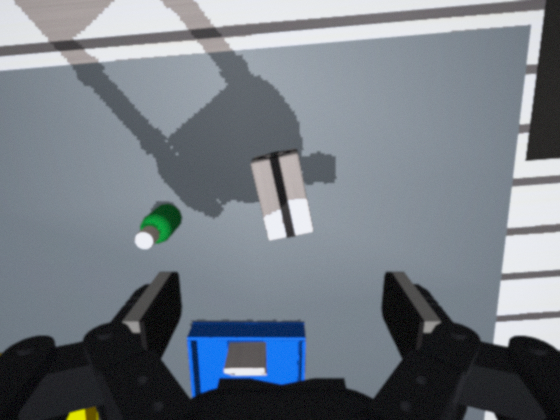

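The offcut is at (281,195), centre (379,283) mm with its long axis at 7.5°, and the oiler is clear of the jaws.

Request:
jog_arm(
  motion=[
    {"dx": 0.1,"dy": 0.15,"dz": -1.5,"turn": 0.07},
    {"dx": 0,"dy": 0,"dz": -3,"turn": 0.07},
    {"dx": 0,"dy": 0,"dz": -3.5,"turn": 0.071},
    {"dx": 0,"dy": 0,"dz": -3.5,"turn": 0},
    {"dx": 0,"dy": 0,"dz": -3,"turn": 0},
    {"dx": 0,"dy": 0,"dz": -1.9,"turn": 0},
    {"dx": 0,"dy": 0,"dz": -1,"turn": 0},
    {"dx": 0,"dy": 0,"dz": 0,"turn": 0},
    {"dx": 0,"dy": 0,"dz": 0,"turn": 0},
    {"dx": 0,"dy": 0,"dz": 0,"turn": 0},
  ],
)

```text
time: 28.55
tool_pos: [0.3806, 0.2828, 0.0067]
tcp_rot: [-0.203, 3.132, 0.002]
wrist_force: [0.9, -0.5, 1.3]
width: 0.996
```

Request:
jog_arm(
  motion=[
    {"dx": 0,"dy": 0,"dz": 0,"turn": 0},
    {"dx": 0,"dy": 0,"dz": 0,"turn": 0},
    {"dx": 0,"dy": 0,"dz": 0,"turn": 0},
    {"dx": 0,"dy": 0,"dz": 0,"turn": 0},
    {"dx": 0,"dy": 0,"dz": 0,"turn": 0},
    {"dx": 0,"dy": 0,"dz": 0,"turn": 0},
    {"dx": 0,"dy": 0,"dz": 0,"turn": 0},
    {"dx": 0,"dy": 0,"dz": 0,"turn": 0},
  ],
  fingers=2,
  grip_force=40,
)

```text
time: 29.22
tool_pos: [0.3795, 0.2827, 0.0061]
tcp_rot: [-0.205, 3.134, 0.001]
wrist_force: [-0.7, -0.7, 6.1]
width: 0.463
```

Gripped at 39.5 mm. I'm carrying the offcut to the red tray.

Request:
jog_arm(
  motion=[
    {"dx": 0,"dy": 0,"dz": 1.5,"turn": 0},
    {"dx": 0,"dy": 0,"dz": 3,"turn": 0},
    {"dx": 0,"dy": 0,"dz": 3.5,"turn": 0},
    {"dx": 0,"dy": 0,"dz": 3,"turn": 0},
    {"dx": 1,"dy": -2,"dz": 2,"turn": 0},
    {"dx": 1.4,"dy": -3,"dz": 0,"turn": 0},
    {"dx": 1.6,"dy": -3.4,"dz": 0,"turn": 0},
    {"dx": 1.6,"dy": -3.4,"dz": 0,"turn": -0.02},
    {"dx": 1.6,"dy": -3.4,"dz": 0,"turn": -0.02},
    {"dx": 1.6,"dy": -3.4,"dz": 0,"turn": 0},
    {"dx": 1.6,"dy": -3.4,"dz": 0,"turn": 0},
    {"dx": 1.6,"dy": -3.4,"dz": 0,"turn": 0},
  ],
)

```text
time: 30.22
tool_pos: [0.4987, 0.0264, 0.1347]
tcp_rot: [0.142, -3.138, -0.0]
wrist_force: [0.3, 0.9, -1.1]
width: 0.463
```

Request:
jog_arm(
  motion=[
    {"dx": 1.6,"dy": -3.4,"dz": 0,"turn": 0},
    {"dx": 1.6,"dy": -3.4,"dz": 0,"turn": 0},
    {"dx": 1.6,"dy": -3.4,"dz": 0,"turn": 0},
    {"dx": 1.6,"dy": -3.4,"dz": 0,"turn": 0},
    {"dx": 1.6,"dy": -3.4,"dz": 0,"turn": 0},
    {"dx": 1.6,"dy": -3.2,"dz": 0,"turn": 0},
    {"dx": 1.3,"dy": -2.4,"dz": 0,"turn": 0},
    {"dx": 0.9,"dy": -1.8,"dz": 0,"turn": 0},
    {"dx": 0,"dy": 0,"dz": 0,"turn": 0},
    {"dx": 0,"dy": 0,"dz": 0,"turn": 0},
    {"dx": 0,"dy": 0,"dz": 0,"turn": 0},
    {"dx": 0,"dy": 0,"dz": 0,"turn": 0},
  ],
)

```text
time: 31.22
tool_pos: [0.616, -0.2146, 0.1345]
tcp_rot: [0.143, -3.137, -0.001]
wrist_force: [-0.5, 0.1, -0.8]
width: 0.462
```

```bash
python3 tray.py red .617 -.215 w13
```

```text
top 173 [ 615.6 -216.7] [157.7 120.2] 6.1 top z 0.0295
wrist 3299 [ 604.6 -218.3] [132.4 119.7] 5.6 top z 0.0284
```

View pics/w13.png

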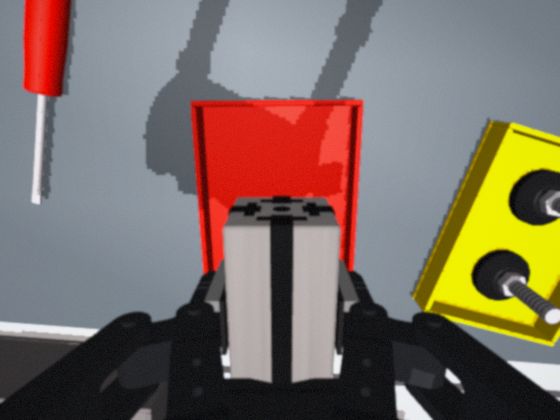

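The offcut is level and aligned over the red tray, whose centre is about (618,-217) mm. I'm lowering it.

Request:
jog_arm(
  motion=[
    {"dx": 0.2,"dy": -0.2,"dz": -1.5,"turn": 0},
    {"dx": 0,"dy": 0,"dz": -3,"turn": 0},
    {"dx": 0,"dy": 0,"dz": -3,"turn": 0},
    {"dx": 0,"dy": 0,"dz": -2.2,"turn": 0},
    {"dx": 0,"dy": 0,"dz": -1.3,"turn": 0},
    {"dx": 0,"dy": 0,"dz": -0.6,"turn": 0},
    {"dx": 0,"dy": 0,"dz": -0.2,"turn": 0},
    {"dx": 0,"dy": 0,"dz": 0,"turn": 0},
    {"dx": 0,"dy": 0,"dz": -0.2,"turn": 0},
    {"dx": 0,"dy": 0,"dz": 0,"turn": 0},
    {"dx": 0,"dy": 0,"dz": 0,"turn": 0},
    {"dx": 0,"dy": 0,"dz": 0,"turn": 0},
  ],
)

```text
time: 32.32
tool_pos: [0.6196, -0.2182, 0.0162]
tcp_rot: [-0.141, 3.137, -0.001]
wrist_force: [0.5, 0.7, -1.0]
width: 0.462
```

Request:
jog_arm(
  motion=[
    {"dx": 0,"dy": 0,"dz": -0.3,"turn": 0},
    {"dx": 0,"dy": 0,"dz": 0,"turn": 0},
    {"dx": 0,"dy": 0,"dz": -0.15,"turn": 0},
    {"dx": 0,"dy": 0,"dz": 0,"turn": 0},
    {"dx": 0,"dy": 0,"dz": -0.1,"turn": 0},
    {"dx": 0,"dy": 0,"dz": 0,"turn": 0},
    {"dx": 0,"dy": 0,"dz": -0.07,"turn": 0},
    {"dx": 0,"dy": 0,"dz": 0,"turn": 0},
    {"dx": 0,"dy": 0,"dz": 0,"turn": 0},
  ],
)

```text
time: 33.07
tool_pos: [0.6191, -0.218, 0.0101]
tcp_rot: [-0.142, 3.138, -0.0]
wrist_force: [-3.6, 1.0, 6.2]
width: 0.46
```

Contact at 6 N. I release, rise and back off towards the robot, so the final check has a clear view.

Request:
jog_arm(
  motion=[
    {"dx": 0,"dy": 0,"dz": 0,"turn": 0},
    {"dx": 0,"dy": 0,"dz": 0,"turn": 0},
    {"dx": 0,"dy": 0,"dz": 0,"turn": 0},
    {"dx": 0,"dy": 0,"dz": 0,"turn": 0},
    {"dx": 0,"dy": 0,"dz": 0,"turn": 0},
    {"dx": 0,"dy": 0,"dz": 1.5,"turn": 0},
    {"dx": 0,"dy": 0,"dz": 3,"turn": 0},
    {"dx": 0,"dy": 0,"dz": 4,"turn": 0},
    {"dx": 0,"dy": 0,"dz": 4,"turn": 0},
    {"dx": 0,"dy": 0,"dz": 4,"turn": 0},
    {"dx": 0,"dy": 0,"dz": 2,"turn": 0},
  ],
  fingers=5.5,
)

```text
time: 33.98
tool_pos: [0.6215, -0.2189, 0.2018]
tcp_rot: [-0.141, 3.13, -0.006]
wrist_force: [1.1, -0.3, 0.6]
width: 0.644
```

Request:
jog_arm(
  motion=[
    {"dx": -2,"dy": 0,"dz": 0,"turn": 0},
    {"dx": -3,"dy": 0,"dz": 0,"turn": 0},
    {"dx": -3,"dy": 0,"dz": 0,"turn": 0},
    {"dx": -3,"dy": 0,"dz": 0,"turn": 0},
    {"dx": -3,"dy": 0,"dz": 0,"turn": 0},
    {"dx": -3,"dy": 0,"dz": 0,"turn": 0},
    {"dx": -2,"dy": 0,"dz": 0,"turn": 0},
    {"dx": 0,"dy": 0,"dz": 0,"turn": 0},
    {"dx": 0,"dy": 0,"dz": 0,"turn": 0},
    {"dx": 0,"dy": 0,"dz": 0,"turn": 0},
  ],
)

```text
time: 34.82
tool_pos: [0.4297, -0.2182, 0.1951]
tcp_rot: [-0.141, 3.136, -0.002]
wrist_force: [0.2, 0.8, -0.2]
width: 0.642
```

```bash
python3 - <<'E'
from h import *
s=bot.read_state(); print(s['time'],s['tool_pos'],s['wrist_force'])
a,_,_=cam("side"); p,d,i=cam("top"); P=cloud(d,i)
for nm,x,y,zt in(("A",.563,.23,.044),("B",.636,.226,.044),("fA",.593,-.0085,.07),("fB",.664,-.0215,.07),("off",.619,-.218,.044)):
    m=(d>0)&(np.hypot(P[...,0]-x,P[...,1]-y)<.035)
    print(nm,"top z",np.percentile(P[m][:,2],97).round(4),"expect",zt)
b=cv2.resize(a[80:360,130:410],(400,400)); c=cv2.resize(p[110:290,95:450],(800,405))[:400,:]
cv2.imwrite("pics/end.png",np.vstack([np.hstack([b,np.zeros((400,400,3),np.uint8)])[:190*0+400], c])[:, :,::-1][:800]) if 0 else cv2.imwrite("pics/end.png",np.hstack([b,cv2.resize(p[110:310,95:450],(400,225+0)).copy() if 0 else cv2.copyMakeBorder(cv2.resize(p[110:310,95:450],(400,225)),0,175,0,0,0)])[:,:,::-1])
E
```

```text
34.8167 [ 0.42972741 -0.21821255  0.1950532 ] [ 0.18244745  0.80233836 -0.21028732]
A top z 0.0445 expect 0.044
B top z 0.0445 expect 0.044
fA top z 0.0685 expect 0.07
fB top z 0.0673 expect 0.07
off top z 0.0477 expect 0.044
```

View pics/end.png

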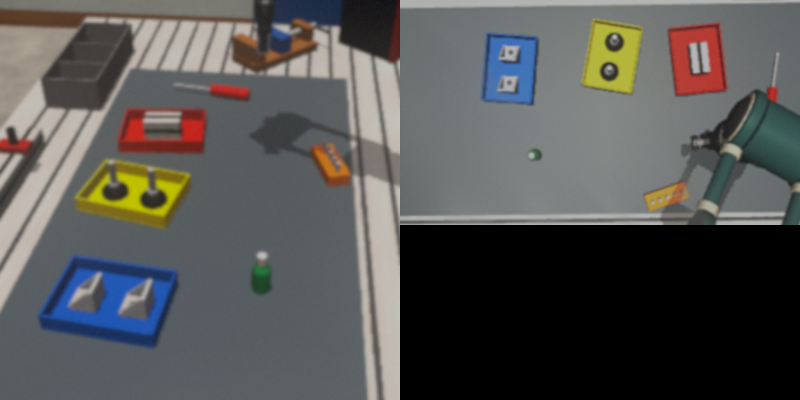

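The final views show both brackets upright in the blue tray, both feet upright in the yellow and the offcut flat in the red. The oiler and driver haven't moved. I'm handing it in.

```bash
python3 -c "
from workcell import bot
print(bot.finish_job())"
```

```text
the job is handed in; nothing more can be done
None
```

The bench is cleared and handed in at about 35 s of the 112 s allowed. I moved both brackets to the blue tray, then both feet to the yellow, then the offcut to the red. Each was lowered until the wrist force showed contact with the tray floor (2–6 N), then released.

- **Placement:** The last side and top views show the brackets and feet upright and the offcut flat, with nothing stacked.
- **Heights:** Measured tops agree with parts sitting on the tray floors to within 1–4 mm. The offcut read 47.7 mm against 44 expected, and the feet 67–68.5 mm against 70. I put this down to depth noise in the top camera.
- **Left alone:** By eye in those views, the screwdriver and oil bottle are where they were. The arm partly hid the screwdriver's handle in the top view, but the side view shows it clear.
- **Hiccup:** The first move call was refused for its format, and nothing moved.

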